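Push the stake bar home and lock it with the ball-lock pin

TASK

Push the stake bar into its receiver until its collar meets the receiver's mouth, then take the quick-release pin from its rest and, holding its thumb button in, slide it through the receiver and the bar until its shoulder is against the receiver. Let go so that the button springs out and the balls lock. Feel your way without forcing the bar or the pin, and leave the hammer, the mallet, the loose stake and the bottle where they are.

Things in the scene. Friction and masses are not known exactly. Their poses are not given: they have to be found in the camera images.
- mount: Dark steel stand bolted to the bench: base plate 116 x 84 x 10 mm, column, and on top the receiver, a box 80 mm long (x), 44 wide (y), 52 high, centred 98 mm up. Origin: centre of the base's underside. x is the way the bar is pushed home; the pin goes in along -y, from the +y side. z up.
- hole (a point): Centre of the round 14 mm cross hole's mouth on the receiver's +y face, as marked out: 22 mm along y and 98 mm up from the mount's origin. The receiver is clamped through slots, so the real hole lies up to 4 mm from here along the mount's x and up to 4 mm up or down: find it by feel. The hole goes right through, 44 mm, bar included.
- bar (a joint): How far the stake bar is out of the receiver, m: 0 = home, collar on the mouth, holes in line. Square steel bar with a low domed stake (top 145 mm up, 78 mm before the hole); it sticks out to the mount's -x. Its end face, 26 x 32 mm, 98 mm up, is 108 mm + this value before the hole (in -x). Slides with about 4 N of friction; at 0 a hard stop.
- pin: Steel ball-lock pin, 0.22 kg, 114 mm, axis level along its y. Origin: on the axis at the shoulder. To -y: 12 mm shank, 57 mm with its last 3 mm chamfered to a 10 mm nose; locking balls 49 mm from the shoulder stand out to 18 mm unless the button is in. To +y: shoulder collar 20 mm dia. x 6, neck 10 mm dia. to y = 38, grip flange 44 mm dia. y 38 to 44, thumb button.
- button (a joint): How far the pin's thumb button is pressed in, m: 0 = out, balls locked out; 0.005 = fully in, balls drawn in. The button is a 38 mm disc at the pin's +y end, 50 to 57 mm from the shoulder when out; a spring pushes it out, 4 N at first, 9 N fully in. A pinch along the pin, above the neck, between the flange's -y face and the disc's +y face (19 mm apart, 14 pressed) holds it in.
- pin_rest: Beech rest with two slotted boards that hold the pin level, its axis 91 mm above the bench and along the rest's y, handle to +y; foot 58 x 92 mm, boards 44 mm wide, to 92 mm up, at y = -30 and +18 mm. Fixed. Lift the pin straight up. Origin: underside, below the pin. Carry the pin round on the robot's side: a framed board hangs over the bench's far left, from 465 mm up.
- flux_bottle: Brown glass bottle with a black cap, 47 mm dia. x 135 mm, standing; origin at its foot. Leave it be.
- stake_flat: Loose flat-faced steel stake, a 26 mm bar 194 mm long, lying on the bench beside the stand; origin below its middle. Leave it be.
- hammer_raising: Steel hammer with a wooden handle, 276 mm long, lying on the far side of the wooden block; origin below its middle. Leave it be.
- mallet_box: Wooden mallet, 267 mm long, lying on the big wooden stake block (the block is 150 mm high, about 255 x 245 mm). Leave it be.

How it is judged:
On the way, in this order (a step that is already met when the one before it is completed fails the run):
1. the bar is pushed home, its collar on the receiver's mouth (value of joint bar below 0.0015 m), for 0.2 s.
2. the pin is slid into the holes with its thumb button held in (x of pin in the frame of mount between -0.007 and 0.007 m and z of pin in the frame of mount between 0.091 and 0.105 m and angle between the y axis of pin and the y axis of mount, either way round below 0.08 rad and value of joint button above 0.0035 m and y of pin in the frame of mount below 0.055 m), for 0.1 s.
At the end, for the whole second after the job is handed in: Bar home (under 3 mm out); pin right through, shoulder within 2.5 mm of the receiver's face, in line with the hole (7 mm of the mark, 0.08 rad); thumb button sprung out to within 1 mm, so that the balls have locked; all let go and at rest (x of pin in the frame of mount between -0.007 and 0.007 m and z of pin in the frame of mount between 0.091 and 0.105 m and angle between the y axis of pin and the y axis of mount, either way round below 0.08 rad and y of pin in the frame of mount below 0.0245 m and value of joint button below 0.001 m and value of joint bar below 0.003 m and linear speed of pin below 0.02 m/s); the robot touches nothing.
It fails at once if the pin is forced: more than 25 N between the pin and the stand, receiver or bar (contact force between pin and mount above 25 N).
It fails at once if the fingers press on the bar or the stand with more than 40 N (contact force between the fingers and mount above 40 N).
It fails at once if the bottle, the stake, the hammer or the mallet is shifted by more than 25 mm (distance of any of flux_bottle, stake_flat, hammer_raising, mallet_box from where it was at the start of the episode above 0.025 m).
It also fails if it takes over 72 s, if anything falls off the work surface, if the arm or the gripper's body presses on something with over 40 N, if the wrist force passes 120 N, or if a joint passes its speed limit or range.

ROBOT

A 6-joint arm with a two-finger parallel gripper is mounted at the origin on the work surface; the furniture and walls round the work are solid. World frame = base frame: x ahead of the robot, y to its left, z up, the work surface at z = 0. Lengths are in m, angles in rad, forces in N, time in s.
With the tool pointing down it reaches from about 0.425 to 0.95 m from the base axis. Payload 3.5 kg.
Tool frame: the origin (TCP) lies on the centre line of the jaws, within the pads' length; the fingertips stand 14 mm ahead of it and the grasp point (between the pads) lies 5 mm behind it (ctrl.finger_overhang is the distance from the TCP to the fingertips, in m); z points along the fingers, y is the line along which they close (so a half turn about z gives the same grasp; the last joint's range is limited). The gripper opens to 85 mm and grips with 20 to 120 N. Pads are 22 mm wide; open, the fingers measure 114 mm over their backs; the gripper's body (76 mm by 85 mm) begins 54 mm behind the grasp point. The pads swing forward as they close: fully open they stand 13 mm farther back than shut.
Start: joints at [-1.395, 0.286, 1.577, -0, 1.279, -0.15], TCP at [0.216, -0.639, 0.245] pointing down, gripper open.
Joint ranges: [-2.77, 2.77], [-0.9, 2.22], [0.21, 2.48], [-1.53, 4.67], [0.24, 2.81], [-2.84, 2.84]. Speed limits (rad/s): [2.79, 2.79, 3.14, 3.14, 3.14, 3.14].

INTERFACE

Orientations are given as a unit quaternion [x, y, z, w].
In Python, from plant import ctrl gives the robot as it stands.
- The arm moves only by the tool send_rows, never from a script. Its argument "moves" is text: rows parted by semicolons, each of 7 numbers parted by spaces: the turn, a rotation vector about the tool's x, y, z in units of 360 degrees (1.0 is 360 degrees), then the shift along the tool's x, y, z in units of 20 cm (1.0 is 20 cm), then the gripper's target within -1 to 1 (fully open at 1, half-way at 0, shut at -1). A call has 1 to 12 rows; each row is the pose to reach, as a shift and turn from the pose commanded when the call began, along the tool's axes at that moment, turning the shorter way round; what a row does not reach only later rows make up. A row lasts 1/8 s, in which the tool goes at most 62.5 mm and 10.7 degrees, less where a joint would pass 70% of its speed; a pose out of reach is approached as far as the arm can. A call with a number of a shift or a turn outside -1 to 1 is refused whole. A call with a gripper value outside its range is refused whole. The fingers move at their own pace and stop on an object; "newtons" is the grip in N (left out, the last holds). Time passes only in rows, so rows that repeat a pose let the fingers close. It gives the time, the measured TCP pose, the force, the opening and the grip force at its end, in the units of the state.
- ctrl.get_state(): the state, without advancing time (a new reading comes with each control period).
- ctrl.read_camera(name): name is "scene" or "top" or "wrist"; returns a dict with "image" (400x640x3 uint8, red, green, blue), "fovy" (degrees; the focal length in pixels is half the picture's height over the tangent of half this angle, whatever the lens; pixels are square), "cx", "cy" (the principal point, pixels), "extrinsics" (4x4, takes a point from camera to world coordinates). Camera axes: x right, y up, looking along -z (the intrinsics and any distortion apply to the point x, -y, -z); pixel columns grow to the right and rows downward; lengths in m; the calibration is good to about 2 mm. A picture is of the moment at which its call begins. There is no depth.
- ctrl.sign_off(): hands the job in; it is judged then, once.
The state is a dict: "time": time; "qpos": joint angles; "dq": joint speeds; "joint_efforts": joint torques, N m; "eef_pos": TCP position; "tcp_rot": TCP orientation; "contact_force": force on the tool from outside, world axes, zero at the start; "wrist_torque": the same for the moment, N m; "opening": opening from 0.0 (shut) to 1.0 (fully open); "finger_force": force on a finger pad.
Only numpy, scipy, OpenCV 4.12 (cv2) and the standard library are available. Lean on these libraries where they do the work, as an engineer would, in place of code of your own. Each camera call takes 0.05 s, during which the arm holds its last target. There are 200 camera calls.

## Working session

There is one attempt and no reset: what is moved stays moved. The work goes in short steps, Python scripts to look and compute and a tool call to move; the robot and the scene stay as the last step left them, time stands still between calls to the robot, and variables do not carry over. Pictures are saved under pics/ and viewed, at most 10 in all, crops included, and the job is handed in when it is done.

Besides the shell and the picture viewer there is one more tool, called after "Emit:" as a command line: name --argument value ..., lists and objects as JSON in quotes. send_rows: Moves the arm, as the interface text tells. Its arguments: {"type":"object","properties":{"moves":{"type":"string"},"newtons":{"type":"number"}},"required":["moves"]}

```bash
mkdir -p pics; cat > h.py <<'E'
import numpy as np, cv2, json
from plant import ctrl
from scipy.spatial.transform import Rotation as R
def snap(n,f):
    c=ctrl.read_camera(n); cv2.imwrite(f'pics/{f}.png',c['image'][:,:,::-1])
    d={k:np.array(c[k]).tolist() for k in('fovy','cx','cy','extrinsics')}
    d['keys']=[k for k in c]; json.dump(d,open(f'pics/{f}.json','w')); return c
def cam(f): return json.load(open(f'pics/{f}.json'))
def ray(f,u,v):
    c=cam(f);E=np.array(c['extrinsics']);fl=200/np.tan(np.radians(c['fovy'])/2)
    d=E[:3,:3]@np.array([(u-c['cx'])/fl,-(v-c['cy'])/fl,-1]);return E[:3,3],d
def atz(f,u,v,z):
    o,d=ray(f,u,v);return o+d*(z-o[2])/d[2]
def proj(f,p):
    c=cam(f);E=np.array(c['extrinsics']);fl=200/np.tan(np.radians(c['fovy'])/2)
    q=E[:3,:3].T@(np.array(p)-E[:3,3]);return np.array([c['cx']+fl*q[0]/-q[2],c['cy']+fl*q[1]/q[2]])
def crop(f,g,u0,v0,u1,v1,s):
    i=cv2.imread(f'pics/{f}.png')[v0:v1,u0:u1];cv2.imwrite(f'pics/{g}.png',cv2.resize(i,None,fx=s,fy=s,interpolation=cv2.INTER_CUBIC))
E
python3 -c "
from h import *
for n in('scene','top','wrist'):
  c=snap(n,n+'0');print(n,c.keys(),c['fovy'],c['cx'],c['cy'],np.round(c['extrinsics'],3).tolist())
i=[cv2.imread(f'pics/{n}0.png') for n in('scene','top')]
print(ctrl.get_state())
"
```

```text
scene dict_keys(['image', 'fovy', 'cx', 'cy', 'extrinsics']) 53.576564147483765 314.084150082851 195.00551843050857 [[-0.925, -0.163, 0.344, 0.863], [0.38, -0.443, 0.812, 0.633], [0.02, 0.882, 0.471, 0.561], [0.0, 0.0, 0.0, 1.0]]
top dict_keys(['image', 'fovy', 'cx', 'cy', 'extrinsics']) 46.303294568733904 318.31210933643433 189.35140033758523 [[0.002, 0.994, -0.109, 0.428], [-1.0, 0.004, 0.018, -0.088], [0.018, 0.109, 0.994, 1.209], [0.0, 0.0, 0.0, 1.0]]
wrist dict_keys(['image', 'fovy', 'cx', 'cy', 'extrinsics']) 70.33969696911738 312.7336418040185 198.85147341908103 [[0.321, 0.905, 0.279, 0.287], [-0.947, 0.307, 0.092, -0.615], [-0.003, -0.293, 0.956, 0.372], [0.0, 0.0, 0.0, 1.0]]
{'time': 0.15, 'qpos': array([-1.39499885e+00,  2.86992742e-01,  1.57788358e+00,  3.16232459e-06,
        1.27860980e+00, -1.50043509e-01]), 'dq': array([-1.72789252e-03, -1.97213357e-03, -3.64636012e-03,  1.64913656e-03,
        5.21880853e-05, -1.93519571e-04]), 'joint_efforts': array([ 1.16921241e-03, -4.06599104e+01, -2.93143040e+01, -1.45924105e-04,
        3.89492372e-03,  1.12229191e-06]), 'eef_pos': array([ 0.21598286, -0.63897955,  0.24422132]), 'tcp_rot': array([ 9.86757418e-01,  1.62200188e-01, -1.06771586e-05, -9.46675691e-04]), 'contact_force': array([ 0.18687561,  0.05347516, -0.84656711]), 'wrist_torque': array([ 0.01491309,  0.02363295, -0.00318599]), 'finger_force': 0.0, 'opening': 0.9975433235549613}
```

View pics/top0.png

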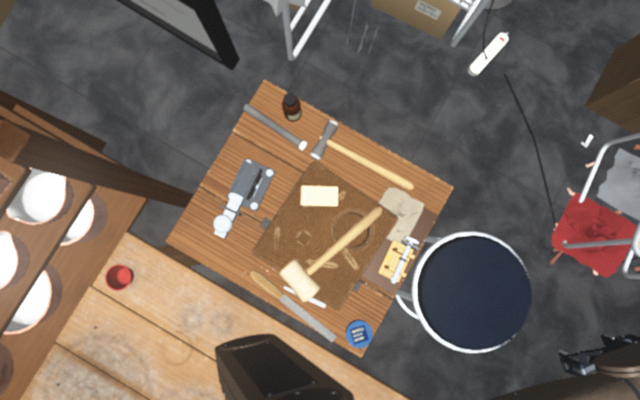

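View pics/scene0.png

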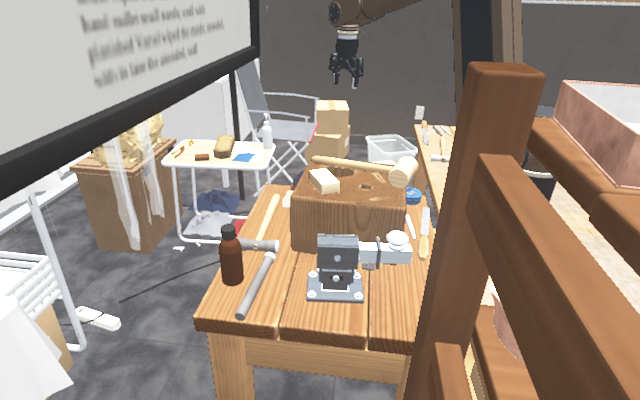

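```bash
python3 -c "
from h import *
crop('top0','t1',190,140,310,250,6)
crop('top0','t2',350,210,430,300,6)
crop('scene0','s1',280,190,440,310,5)
a=cv2.imread('pics/t1.png');b=cv2.imread('pics/t2.png')
"
```

```text
(no output)
```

View pics/t1.png

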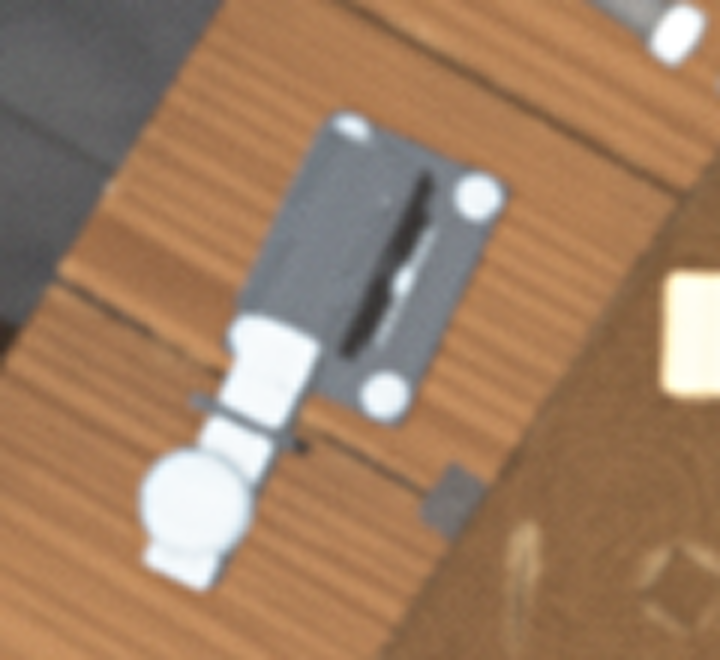

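View pics/t2.png

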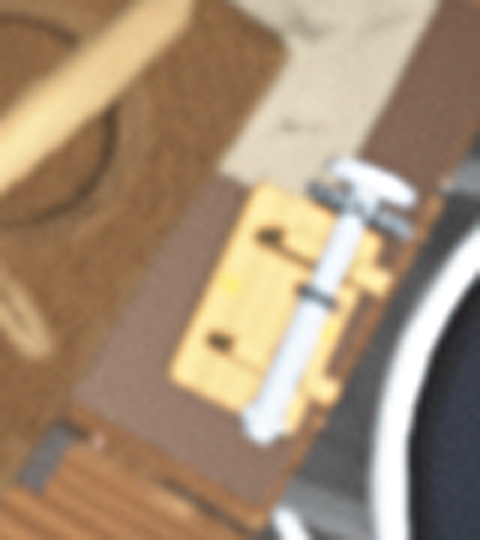

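View pics/s1.png

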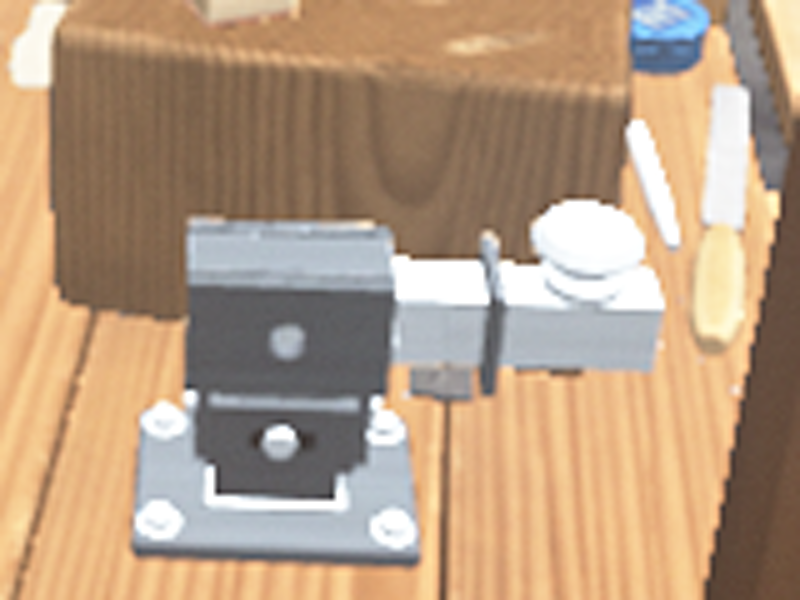

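```bash
cat > fit.py <<'E'
from h import *
from scipy.optimize import least_squares
S=lambda u,v:('scene0',280+u/5,190+v/5)
T=lambda u,v:('top0',190+u/6,140+v/6)
P=lambda u,v:('top0',350+u/6,210+v/6)
def g(p,q): c,s=np.cos(p[2]),np.sin(p[2]);return np.array([p[0]+c*q[0]-s*q[1],p[1]+s*q[0]+c*q[1],q[2]])
M=[((.04,.022,.124),S(188,285)),((-.04,.022,.124),S(393,290)),((.04,.022,.072),S(190,395)),((-.04,.022,.072),S(387,400)),
((.058,.042,.01),S(134,545)),((-.058,.042,.01),S(418,552)),((.058,-.042,.01),T(505,190)),((-.058,-.042,.01),T(405,425))]
B=[((-1,.013,.114),S(655,312)),((-1,.013,.082),S(655,370)),((-1,.013,.114),T(145,565)),((-1,-.013,.114),T(210,590))]
def f(p):
    r=[proj(o[0],g(p,q))-o[1:] for q,o in M]
    r+=[proj(o[0],g(p,(-.108-p[3],q[1],q[2])))-o[1:] for q,o in B]
    return np.ravel(r)
s=least_squares(f,[.7,.1,-.5,.03],loss='soft_l1');print('mount',s.x,np.degrees(s.x[2]));print(s.fun.reshape(-1,2).round(1).tolist())
print('hole',g(s.x,(0,.022,.098)),proj('scene0',g(s.x,(0,.022,.098))),S(287,342))
K=[((0,-.057,.091),P(262,432)),((0,.003,.091),P(318,292)),((0,.041,.091),P(361,210)),((0,.0535,.091),P(373,182))]
fp=lambda p:np.ravel([proj(o[0],g(p,q))-o[1:] for q,o in K])
t=least_squares(fp,[.5,-.3,-.5]);print('pin',t.x,np.degrees(t.x[2]));print(t.fun.reshape(-1,2).round(1).tolist())
E
python3 fit.py
```

```text
mount [ 0.57164573  0.06738501 -0.39691912  0.03565955] -22.741790354047897
[[-0.7, -0.7], [0.8, -0.8], [-1.7, -0.7], [-0.0, -0.9], [-0.3, 0.4], [1.6, 0.2], [-0.5, -1.3], [-1.8, 0.9], [1.6, -2.6], [-0.7, -0.9], [-0.3, -0.5], [-0.8, -0.3]]
hole [0.58015046 0.08767466 0.098     ] [337.49618776 257.888317  ] ('scene0', 337.4, 258.4)
pin [ 0.38237635 -0.30920279 -2.01204115] -115.28146633552834
[[-0.5, 0.4], [0.6, 0.5], [-0.1, -0.4], [0.0, -0.5]]
```

```bash
python3 -c "
from h import *
for z in(0,.1,.2,.3,.45,.6): print(z,atz('top0',188,195,z)[:2].round(3),atz('top0',120,165,z)[:2].round(3),atz('scene0',470,68,z)[:2].round(3),atz('scene0',440,300,z)[:2].round(3))
i=cv2.imread('pics/scene0.png');print(cv2.cvtColor(i,6)[250:268:1,328:348])
"
```

```text
0 [0.545 0.227] [0.623 0.406] [-1.496 -1.861] [0.386 0.173]
0.1 [0.536 0.201] [0.607 0.365] [-1.075 -1.416] [0.471 0.255]
0.2 [0.526 0.175] [0.591 0.324] [-0.655 -0.971] [0.556 0.337]
0.3 [0.516 0.149] [0.575 0.283] [-0.234 -0.527] [0.641 0.419]
0.45 [0.502 0.11 ] [0.55  0.222] [0.397 0.14 ] [0.769 0.542]
0.6 [0.487 0.071] [0.526 0.161] [1.027 0.807] [0.896 0.666]
[[ 94  93  93  94  94  94  95  94  94  95  94  94  93  92  92  95  94  95
   94  93]
 [ 93  95  93  93  94  91  94  93  96  93  92  95  94  92  94  94  94  94
   94  94]
 [ 91  94  92  92  94  90  91  94  92  94  92  93  92  92  93  92  94  90
   94  95]
 [ 93  93  93  95  94  96  94  93  93  93  92  90  93  93  93  93  94  92
   97  94]
 [ 93  93  94  94  93  89  91  90  93 104 102  99  92  92  91  96  94  96
   91  95]
 [ 92  93  94  90  91  91 100 126 142 155 155 143 102  92  90  96  92  95
   93  92]
 [ 95  93  95  94  94  96 135 173 178 186 186 181 143  97  91  94  93  95
   94  93]
 [ 93  94  94  94  92  98 152 187 179 183 185 186 155  99  95  93  95  96
   94  96]
 [ 94  93  94  94  92 103 148 181 184 185 185 170 137  93  94  92  93  95
   95  95]
 [ 94  93  93  93  92 101 141 176 189 188 180 162 131  97  95  96  93  95
   96  97]
 [ 91  90  94  94  91  97 117 156 181 182 174 152 118  95  94  93  95  95
   93  94]
 [ 91  92  93  92  88  91  96 118 140 147 139 118  95  91  92  96  91  91
   95  94]
 [ 91  93  91  91  93  89  93  88  89  98  92  88  89  90  92  93  91  95
   91  91]
 [ 90  92  91  92  91  90  89  91  90  91  91  92  91  92  91  92  90  92
   93  90]
 [ 94  95  93  93  92  93  94  95  93  91  94  95  93  92  94  91  93  93
   93  94]
 [ 99  98  97  97  97 100  98  96  97  97  97  94  94  95  97  95  95  96
   94  96]
 [ 95  96  98  94  95  95  96  96  96  94  94  94  94  96  96  96  98  94
   96  95]
 [ 92  92  91  93  93  92  91  93  93  95  92  92  94  94  93  93  94  92
   93  95]]
```

```bash
python3 -c "
from h import *
print(np.linalg.norm([1]))
i=cv2.resize(cv2.imread('pics/top0.png')[100:300,0:260],None,fx=3,fy=3);cv2.imwrite('pics/t3.png',i)"
```

```text
1.0
```

View pics/t3.png

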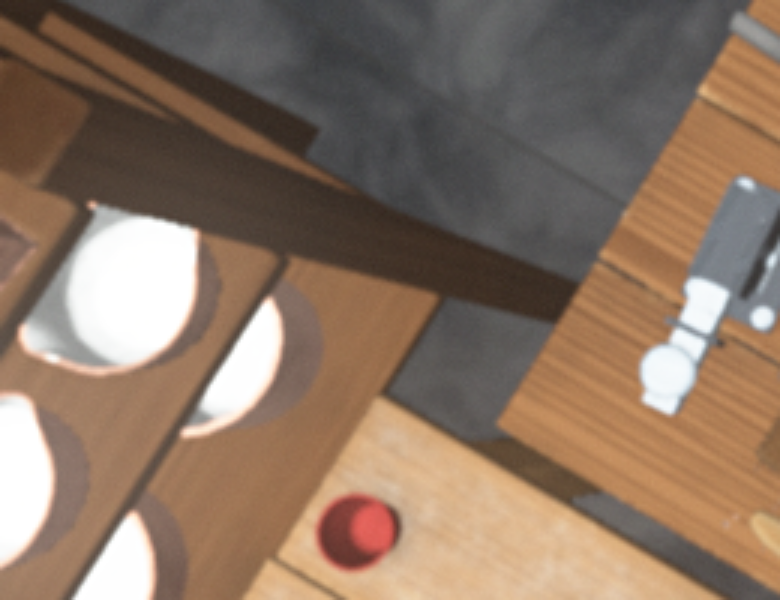

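```bash
python3 -c "
from h import *
from scipy.optimize import least_squares
def dist(f,a,b,x,y):
  a,b=np.array(a),np.array(b);n=np.array([-(b-a)[1],(b-a)[0]])/np.linalg.norm(b-a)
  zs=[-.2,.4] if f=='top0' else [0.,.35]
  return [float((proj(f,(x,y,z))-a)@n) for z in zs]
for nm,T in (('up',((110,163),(191.7,195))),('low',((146.7,198.3),(185,206.7)))):
  for g in((.6,.35),(.5,.3)):
    s=least_squares(lambda p:dist('top0',*T,*p)+dist('scene0',(468,70),(420,390),*p),g);print(nm,s.x,s.fun)
for x,y in((.55,.3),(.6,.35),(.65,.45),(.55,.4)):
  print(x,y,[proj('scene0',(x,y,z)).round() for z in(0,.4)],[proj('top0',(x,y,z)).round() for z in(-.3,0,.4)])
"
```

```text
up [0.60616025 0.37707859] [ 0.15456616  0.63945821  8.07718192 -5.27837709]
up [0.60616027 0.37707862] [ 0.15456334  0.63945332  8.07717881 -5.27838251]
low [0.52251436 0.28745684] [ 2.19951921 -0.96529602  6.49447054 -4.65977522]
low [0.52251435 0.28745682] [ 2.19952129 -0.96529242  6.49447369 -4.6597706 ]
0.55 0.3 [array([407., 377.]), array([453., 145.])] [array([189., 202.]), array([160., 193.]), array([ 86., 170.])]
0.6 0.35 [array([398., 416.]), array([446., 169.])] [array([174., 187.]), array([141., 174.]), array([ 59., 141.])]
0.65 0.45 [array([409., 503.]), array([479., 229.])] [array([144., 172.]), array([103., 155.]), array([  3., 113.])]
0.55 0.4 [array([448., 435.]), array([524., 182.])] [array([158., 202.]), array([121., 193.]), array([ 28., 169.])]
```

```bash
cat > mv.py <<'E'
from h import *
import sys
M=[0.5716,0.0674,-0.39692]
def mw(x,y,z): c,s=np.cos(M[2]),np.sin(M[2]);return [M[0]+c*x-s*y,M[1]+s*x+c*y,z]
def inm(p): c,s=np.cos(M[2]),np.sin(M[2]);d=np.array(p[:2])-M[:2];return np.array([c*d[0]+s*d[1],-s*d[0]+c*d[1],p[2]])
def down(yaw): c,s=np.cos(yaw),np.sin(yaw);return R.from_matrix(np.array([[c,s,0],[s,-c,0],[0,0,-1]]))
def rows(*wp):
    s=ctrl.get_state();r0=R.from_quat(s['tcp_rot'])
    for p,yaw in wp:
        t=(r0.inv()*down(np.radians(yaw))).as_rotvec()/2/np.pi
        print(np.round(np.r_[t,r0.inv().apply(np.array(p)-s['eef_pos'])/.2],3).tolist())
def st():
    s=ctrl.get_state();r=R.from_quat(s['tcp_rot']);x=r.as_matrix()[:,0]
    print('t',s['time'],'pos',s['eef_pos'].round(4),'mount',inm(s['eef_pos']).round(4),'yaw',np.degrees(np.arctan2(x[1],x[0])).round(2),'F',s['contact_force'].round(1),'tq',s['wrist_torque'].round(2),'op',round(s['opening']*85,1),'ff',round(s['finger_force'],1),'q',s['qpos'].round(2))
E
python3 -c "
from mv import *
rows(([.44,-.33,.33],70),(mw(-.168,0,.30),157.3),(mw(-.168,0,.11),157.3),(mw(-.168,0,.1),157.3))"
```

```text
[-0.0, -0.0, -0.143, 1.556, -1.106, -0.426]
[-0.0, -0.0, -0.385, 2.185, -3.333, -0.272]
[-0.0, -0.0, -0.385, 2.185, -3.331, 0.678]
[-0.0, -0.0, -0.385, 2.185, -3.331, 0.728]
```

Emit:
send_rows --moves "0 0 -0.14 1 -0.71 -0.43 -1;0 0 -0.14 1 -0.71 -0.43 -1;0 0 -0.14 1 -0.71 -0.43 -1;0 0 -0.14 1 -0.71 -0.43 -1;0 0 -0.14 1 -0.71 -0.43 -1;0 0 -0.14 1 -0.71 -0.43 -1"

```text
time: 0.9
eef_pos: [0.3607, -0.4401, 0.3318]
tcp_rot: [0.824, 0.567, -0.0, 0.0]
contact_force: [-0.1, -0.9, -0.4]
opening: 0.004
finger_force: 0.0
```

```bash
python3 -c "
from mv import *
st();rows(([.46,-.2,.33],100),(mw(-.168,0,.30),157.3))"
```

```text
t 0.9 pos [ 0.3607 -0.4401  0.3318] mount [ 0.0017 -0.5496  0.3318] yaw 69.09 F [-0.1 -0.9 -0.4] tq [ 0.02  0.03 -0.  ] op 0.3 ff 0.0 q [-1.06 -0.    1.74 -0.    1.4  -0.7 ]
[0.0, 0.0, -0.086, 1.299, 0.035, 0.008]
[-0.0, 0.0, -0.245, 2.774, -0.76, 0.157]
```

Emit:
send_rows --moves "0 0 -0.1 1 0.03 0 -1;0 0 -0.1 1 0.03 0 -1;0 0 -0.1 1 0.03 0 -1;0 0 -0.1 1 0.03 0 -1"

```text
time: 1.4
eef_pos: [0.4376, -0.2541, 0.3305]
tcp_rot: [0.607, 0.795, 0.0, -0.001]
contact_force: [-0.7, 0.8, -0.3]
opening: 0.003
finger_force: 0.0
```

```bash
python3 -c "
from mv import *
st();rows(([.46,-.06,.33],130),(mw(-.168,0,.30),157.3))"
```

```text
t 1.4 pos [ 0.4376 -0.2541  0.3305] mount [ 0.0006 -0.3483  0.3305] yaw 105.24 F [-0.7  0.8 -0.3] tq [ 0.    0.03 -0.04] op 0.2 ff 0.0 q [-0.73 -0.15  1.88  0.    1.41 -0.99]
[-0.0, -0.0, -0.069, 0.907, 0.363, 0.004]
[0.0, -0.0, -0.145, 1.891, 0.407, 0.155]
```

Emit:
send_rows --moves "0 0 -0.07 0.92 0.3 0 -1;0 0 -0.07 0.92 0.3 0 -1;0 0 -0.07 0.92 0.3 0 -1;0 0 -0.07 0.92 0.3 0 -1"

```text
time: 1.9
eef_pos: [0.447, -0.0607, 0.3307]
tcp_rot: [0.42, 0.908, 0.0, -0.001]
contact_force: [0.2, -0.9, -0.2]
opening: 0.001
finger_force: 0.0
```

```bash
python3 -c "
from mv import *
st();rows((mw(-.168,0,.30),157.3),(mw(-.168,0,.20),157.3))"
```

```text
t 1.9 pos [ 0.447  -0.0607  0.3307] mount [-0.0654 -0.1664  0.3307] yaw 130.38 F [ 0.2 -0.9 -0.2] tq [-0.02 -0.03  0.05] op 0.1 ff 0.0 q [-0.36 -0.28  1.99  0.    1.43 -1.07]
[-0.0, -0.0, -0.075, 0.833, 0.51, 0.154]
[-0.0, -0.0, -0.075, 0.833, 0.51, 0.654]
```

Emit:
send_rows --moves "0 0 -0.075 0.83 0.51 0.15 -1;0 0 -0.075 0.83 0.51 0.15 -1;0 0 -0.075 0.83 0.51 0.15 -1;0 0 -0.075 0.83 0.51 0.15 -1;0 0 -0.075 0.83 0.51 0.5 -1;0 0 -0.075 0.83 0.51 0.65 -1;0 0 -0.075 0.83 0.51 0.65 -1"

```text
time: 2.78
eef_pos: [0.4162, 0.1277, 0.1978]
tcp_rot: [0.199, 0.98, -0.001, -0.004]
contact_force: [-0.1, -0.0, 0.6]
opening: 0.001
finger_force: 0.0
```

```bash
python3 -c "
from mv import *
st();rows((mw(-.168,0,.10),157.3));c=snap('wrist','w1');snap('top','top1')"
```

```text
t 2.775 pos [0.4162 0.1277 0.1978] mount [-0.1666 -0.0044  0.1978] yaw 157.02 F [-0.1 -0.   0.6] tq [ 0.01 -0.03  0.  ] op 0.1 ff 0.0 q [ 0.06 -0.22  2.18 -0.    1.18 -1.11]
[-0.001, -0.001, -0.001, 0.004, 0.024, 0.489]
```

View pics/w1.png

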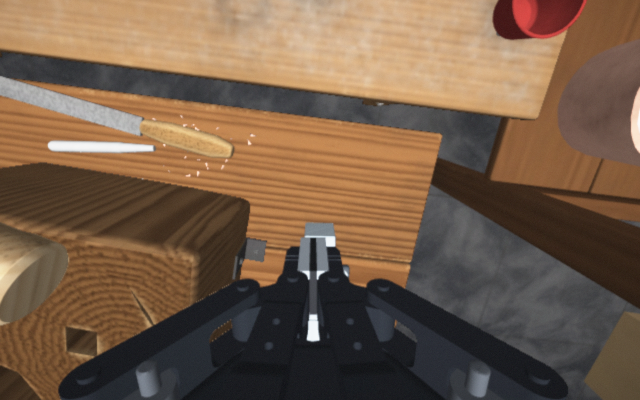

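```bash
python3 -c "
from mv import *
for u,v in((306,223),(334,223),(333,245),(320,223)): print(inm(atz('w1',u,v,.114)).round(4))
print(cam('w1')['extrinsics']); s=ctrl.get_state();p=s['eef_pos'];print(proj('w1',p),proj('w1',p-[0,0,.014]))"
```

```text
[-0.1571 -0.0104  0.114 ]
[-0.157  0.012  0.114]
[-0.1377  0.0115  0.114 ]
[-0.1571  0.0008  0.114 ]
[[0.3898275075855386, -0.883274457217403, -0.26050095500198767, 0.3485585227099], [0.9208758475869607, 0.37245326505027393, 0.1151791590713596, 0.156853788003967], [-0.004710377972307254, -0.2847890422412548, 0.9585786424486337, 0.32625467611490966], [0.0, 0.0, 0.0, 1.0]]
[316.46304699 274.82247355] [316.25929506 260.83294592]
```

Emit:
send_rows --moves "0 0 0 0 0.024 0.25 -1;0 0 0 0 0.024 0.49 -1;0 0 0 0 0.024 0.49 -1;0 0 0 -0.03 0.024 0.49 -1;0 0 0 -0.05 0.024 0.49 -1;0 0 0 -0.07 0.024 0.49 -1;0 0 0 -0.09 0.024 0.49 -1;0 0 0 -0.11 0.024 0.49 -1;0 0 0 -0.13 0.024 0.49 -1;0 0 0 -0.15 0.024 0.49 -1;0 0 0 -0.17 0.024 0.49 -1;0 0 0 -0.19 0.024 0.49 -1"

```text
time: 4.38
eef_pos: [0.4547, 0.119, 0.1031]
tcp_rot: [0.197, 0.98, -0.0, -0.0]
contact_force: [-4.7, 0.7, 3.9]
opening: 0.002
finger_force: 2.3
```

```bash
python3 -c "
from mv import *
st()"
```

```text
t 4.375 pos [0.4547 0.119  0.1031] mount [-0.1278  0.0024  0.1031] yaw 157.27 F [-4.7  0.7  3.9] tq [-0.01  0.74 -0.07] op 0.2 ff 2.3 q [ 0.04  0.    2.18 -0.    0.96 -1.13]
```

Emit:
send_rows --moves "0 0 0 -0.01 -0.01 0 -1;0 0 0 -0.02 -0.01 0 -1;0 0 0 -0.03 -0.01 0 -1;0 0 0 -0.035 -0.01 0 -1;0 0 0 -0.04 -0.01 0 -1"

```text
time: 5.0
eef_pos: [0.4613, 0.1148, 0.103]
tcp_rot: [0.197, 0.98, 0.001, -0.0]
contact_force: [-3.1, 4.1, -0.5]
opening: 0.001
finger_force: 2.1
```

Emit:
send_rows --moves "0 0 0 -0.005 0 0 -1;0 0 0 -0.01 0 0 -1"

```text
time: 5.25
eef_pos: [0.462, 0.1145, 0.103]
tcp_rot: [0.197, 0.98, 0.001, -0.002]
contact_force: [-7.3, 5.9, 5.2]
opening: -0.005
finger_force: 4.9
```

Emit:
send_rows --moves "0 0 0 -0.005 0 0 -1;0 0 0 -0.01 0 0 -1"

```text
time: 5.5
eef_pos: [0.4621, 0.1145, 0.103]
tcp_rot: [0.198, 0.98, 0.001, -0.005]
contact_force: [-13.5, 8.8, 9.8]
opening: 0.001
finger_force: 8.1
```

Emit:
send_rows --moves "0 0 0 0.04 0 0 -1;0 0 0 0.06 0 -0.05 -1;0 0 0 0.06 0 -0.4 -1;0 0 0 0.06 -0.2 -0.7 -1;0 0 0.04 0 -0.5 -1 -1;0 0 0.08 -0.1 -0.8 -1 0;0 0 0.1 -0.3 -1 -1 0;0 0 0.12 -0.3 -1 -1 0;0 0 0.12 -0.3 -1 -1 0"

```text
time: 6.62
eef_pos: [0.4434, -0.0969, 0.3045]
tcp_rot: [0.545, 0.838, -0.0, 0.001]
contact_force: [0.0, 0.9, -0.5]
opening: 0.496
finger_force: 0.0
```

```bash
python3 - <<'E'
from mv import *
st()
px,py,pa=.38238,-.30920,-115.281
a=np.radians(pa);yd=np.array([-np.sin(a),np.cos(a)]);g=np.array([px,py])+.0475*yd;print(g)
rows(([*g,.30],pa+180),([*g,.16],pa+180))
i=cv2.cvtColor(cv2.imread('pics/scene0.png'),6).astype(float)
print('h',i[246:252,308:326].astype(int).tolist());print('r',i[258,352:364],i[264,352:364],'l',i[258,312:324],i[264,312:324])
print('topcols',i[240:252,328:348:6].T,'bot',i[262:276,326:348:5].T)
E
```

```text
t 6.625 pos [ 0.4434 -0.0969  0.3045] mount [-0.0547 -0.201   0.3045] yaw 113.92 F [ 0.   0.9 -0.5] tq [0.09 0.01 0.  ] op 42.1 ff 0.0 q [-0.44 -0.27  2.03 -0.    1.38 -0.86]
[ 0.42533065 -0.32948526]
[0.0, 0.0, 0.137, -1.026, -0.554, 0.024]
[0.0, 0.0, 0.137, -1.025, -0.555, 0.724]
h [[101, 101, 105, 100, 106, 104, 103, 107, 107, 133, 162, 164, 166, 165, 162, 165, 167, 172], [99, 101, 106, 101, 104, 103, 99, 106, 109, 103, 104, 105, 103, 103, 104, 102, 110, 120], [100, 101, 104, 103, 104, 103, 103, 108, 110, 101, 91, 91, 90, 92, 93, 93, 92, 90], [103, 100, 106, 103, 104, 106, 103, 104, 110, 103, 95, 93, 95, 92, 94, 94, 95, 92], [100, 101, 105, 103, 105, 104, 104, 105, 109, 102, 95, 94, 95, 95, 92, 95, 91, 94], [100, 103, 105, 102, 106, 106, 100, 107, 111, 102, 94, 95, 94, 93, 94, 94, 93, 91]]
r [ 98.  95.  94.  94.  94.  89. 186. 233. 190. 187. 188. 187.] [ 92.  92.  93.  92.  90. 124. 187. 211. 211. 192. 143. 151.] l [178. 184. 199. 198. 169. 104.  92.  94.  92.  94.  95.  95.] [199. 208. 199. 192. 169. 107.  93.  93.  95.  96.  93.  96.]
topcols [[188. 192. 194. 195. 166. 163. 171. 119.  91.  92.  94.  93.]
 [187. 189. 192. 193. 178. 175. 182. 136.  90.  94.  95.  94.]
 [190. 191. 193. 189. 181. 166. 176. 155.  90.  92.  93.  94.]
 [190. 192. 194. 196. 199. 169. 164. 164. 103.  91.  94.  94.]] bot [[ 91.  91.  94.  97.  96.  92. 102. 164. 187. 133.  87.  92.  91.  94.]
 [ 91.  92.  93.  97.  94.  93. 100. 139. 175. 143.  88.  90.  94.  89.]
 [ 89.  90.  93.  97.  96.  93.  97. 120. 164. 152.  91.  87.  79. 249.]
 [ 90.  92.  92.  95.  96.  94.  98. 121. 167. 158.  98.  92.  92.  94.]
 [ 91.  93.  93.  94.  96.  93.  92. 109. 169. 168. 112.  93.  93.  94.]]
```

Emit:
send_rows --moves "0 0 0.137 -1 -0.55 0 0;0 0 0.137 -1 -0.55 0 0;0 0 0.137 -1 -0.55 0 0;0 0 0.137 -1 -0.55 0.2 0;0 0 0.137 -1 -0.55 0.5 0;0 0 0.137 -1 -0.55 0.65 0;0 0 0.137 -1 -0.55 0.65 0"

```text
time: 7.5
eef_pos: [0.4231, -0.3201, 0.1705]
tcp_rot: [0.844, 0.537, -0.001, -0.003]
contact_force: [-0.6, 0.6, -0.5]
opening: 0.497
finger_force: 0.0
```

```bash
python3 - <<'E'
from mv import *
st();snap('wrist','w2')
for y in(-.057,0,.041,.0535): 
  a=np.radians(-115.281);print(y,proj('w2',[.38238-np.sin(a)*y,-.3092+np.cos(a)*y,.091]).round(1))
E
```

```text
t 7.5 pos [ 0.4231 -0.3201  0.1705] mount [ 0.0129 -0.4148  0.1705] yaw 64.91 F [-0.6  0.6 -0.5] tq [-0.03 -0.01 -0.04] op 42.3 ff 0.0 q [-0.84  0.05  1.99 -0.    1.11 -0.4 ]
-0.057 [188.  220.8]
0 [260.5 221.3]
0.041 [312.8 221.6]
0.0535 [328.7 221.7]
```

View pics/w2.png

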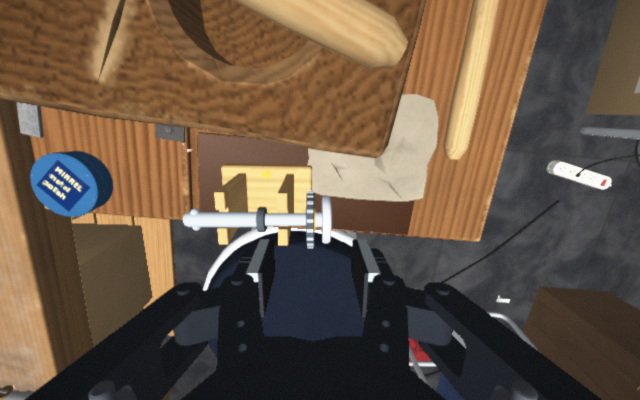

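```bash
python3 - <<'E'
from mv import *
rows(([.4251,-.3284,.112],64.72))
E
```

```text
[-0.0, -0.0, 0.0, -0.03, 0.019, 0.306]
```

Emit:
send_rows --moves "0 0 0 -0.03 0.02 0 0;0 0 0 -0.03 0.02 0.15 0;0 0 0 -0.03 0.02 0.25 0;0 0 0 -0.03 0.02 0.295 0;0 0 0 -0.03 0.02 0.295 0" --newtons 30

```text
time: 8.18
eef_pos: [0.4258, -0.33, 0.1153]
tcp_rot: [0.844, 0.536, 0.0, 0.001]
contact_force: [0.7, 0.6, 0.5]
opening: 0.495
finger_force: 0.0
```

```bash
python3 - <<'E'
from mv import *
st();rows(([.4251,-.3284,.112],64.72));snap('wrist','w3')
E
```

```text
t 8.175 pos [ 0.4258 -0.33    0.1153] mount [ 0.0191 -0.4228  0.1153] yaw 64.77 F [0.7 0.6 0.5] tq [-0.01 -0.04  0.05] op 42.1 ff 0.0 q [-0.85  0.13  2.01 -0.    0.99 -0.41]
[0.0, 0.0, 0.0, 0.006, -0.006, 0.016]
```

View pics/w3.png

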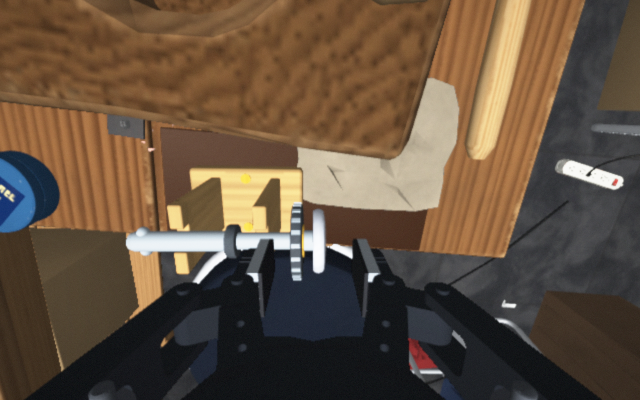

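```bash
python3 - <<'E'
from mv import *
s=ctrl.get_state();p=s['eef_pos'];x=R.from_quat(s['tcp_rot']).as_matrix()
for dx in(0,.005): print(proj('w3',[p[0]+x[0,0]*dx,p[1]+x[1,0]*dx,.091]))
for u,v in((131,240),(233,241),(296,241),(318,241)):
  q=x.T@(atz('w3',u,v,.091)-p);print(q.round(4))
E
```

```text
[313.18293044 244.14556865]
[313.19146636 236.36692454]
[ 0.0027 -0.1069  0.0245]
[ 0.002  -0.0472  0.0246]
[ 0.0021 -0.0101  0.0247]
[0.0021 0.0028 0.0247]
```

Emit:
send_rows --moves "0 0 0 0.005 -0.012 0.016 0;0 0 0 0.005 -0.012 0.016 0;0 0 0 0.005 -0.012 0.016 -1;0 0 0 0.005 -0.012 0.016 -1;0 0 0 0.005 -0.012 0.016 -1;0 0 0 0.005 -0.012 0.016 -1;0 0 0 0.005 -0.012 0.016 -1;0 0 0 0.005 -0.012 0.016 -1" --newtons 30

```text
time: 9.22
eef_pos: [0.4236, -0.3276, 0.1112]
tcp_rot: [0.845, 0.535, 0.0, 0.0]
contact_force: [-1.6, -0.0, 1.2]
opening: 0.147
finger_force: 33.0
```

```bash
python3 - <<'E'
from mv import *
st();snap('wrist','w4')
E
```

```text
t 9.225 pos [ 0.4236 -0.3276  0.1112] mount [ 0.0161 -0.4215  0.1112] yaw 64.75 F [-1.6 -0.   1.2] tq [0.04 0.02 0.02] op 12.5 ff 33.0 q [-0.85  0.13  2.02 -0.    0.99 -0.41]
```

View pics/w4.png

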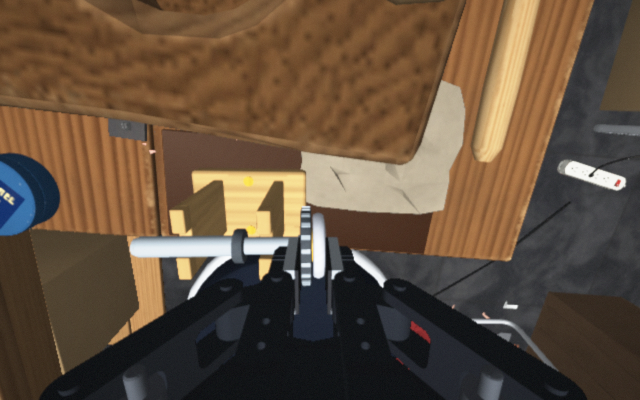

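Emit:
send_rows --moves "0 0 0 0 0 -0.05 -1;0 0 0 0 0 -0.15 -1;0 0 0 0 0 -0.3 -1;0 0 0 0 0 -0.5 -1;0 0 0 0 0 -0.75 -1;0 0 0 0 0 -1 -1;0 0 0 0 0 -1 -1"

```text
time: 10.15
eef_pos: [0.4249, -0.329, 0.3171]
tcp_rot: [0.845, 0.535, 0.001, 0.005]
contact_force: [-1.1, 0.1, -1.8]
opening: 0.146
finger_force: 33.6
```

```bash
python3 - <<'E'
from mv import *
st();snap('wrist','w5')
for z in(.465,.6,.8):print(z,[atz('top0',u,v,z)[:2].round(3).tolist() for u,v in((238,60),(205,15),(120,0))])
rows(([.45,-.1,.311],110),(mw(-.12,.1,.3),157.26),(mw(0,.150,.118),157.26))
i=[cv2.cvtColor(cv2.imread(f'pics/{n}.png'),6)[150:330,100:330] for n in('w4','w5')]
# tool-fixed pin tilt/shift: match template of pin shank
t=cv2.imread('pics/w4.png')[228:262,130:300];r=cv2.matchTemplate(cv2.imread('pics/w5.png')[200:290,100:330],t,cv2.TM_CCOEFF_NORMED);print(cv2.minMaxLoc(r))
E
```

```text
t 10.15 pos [ 0.4249 -0.329   0.3171] mount [ 0.0179 -0.4223  0.3171] yaw 64.75 F [-1.1  0.1 -1.8] tq [-0.09 -0.15  0.04] op 12.4 ff 33.6 q [-0.85 -0.07  1.84  0.    1.37 -0.41]
0.465 [[0.724, 0.031], [0.801, 0.088], [0.825, 0.229]]
0.6 [[0.67, 0.01], [0.733, 0.056], [0.753, 0.172]]
0.8 [[0.591, -0.022], [0.633, 0.009], [0.647, 0.086]]
[0.001, 0.001, -0.126, 1.086, -0.368, 0.008]
[0.0, 0.001, -0.257, 2.576, -0.797, 0.059]
[0.0, 0.001, -0.257, 2.854, -0.212, 0.971]
(-0.3277624249458313, 0.7639177441596985, (55, 44), (30, 28))
```

Emit:
send_rows --moves "0 0 -0.03 0.25 -0.08 0 -1;0 0 -0.05 0.5 -0.17 0 -1;0 0 -0.08 0.75 -0.26 0 -1;0 0 -0.11 1 -0.35 0 -1;0 0 -0.126 1 -0.35 0 -1;0 0 -0.126 1 -0.35 0 -1"

```text
time: 10.95
eef_pos: [0.4446, -0.1156, 0.3085]
tcp_rot: [0.573, 0.82, -0.0, -0.002]
contact_force: [0.6, 0.1, -2.2]
opening: 0.148
finger_force: 33.5
```

```bash
python3 - <<'E'
from mv import *
st();rows((mw(-.12,.0,.3),157.26),(mw(-.1,.1,.27),157.26))
E
```

```text
t 10.95 pos [ 0.4446 -0.1156  0.3085] mount [-0.0464 -0.2179  0.3085] yaw 110.11 F [ 0.6  0.1 -2.2] tq [ 0.03 -0.11 -0.03] op 12.6 ff 33.5 q [-0.48 -0.25  2.01  0.    1.39 -0.83]
[-0.0, -0.001, -0.131, 1.049, 0.471, 0.045]
[-0.0, -0.001, -0.131, 1.347, 0.885, 0.195]
```

Emit:
send_rows --moves "0 0 -0.03 0.25 0.1 0 -1;0 0 -0.06 0.5 0.2 0 -1;0 0 -0.09 0.75 0.3 0 -1;0 0 -0.12 1 0.45 0 -1;0 0 -0.131 1 0.6 0.1 -1;0 0 -0.131 1 0.85 0.15 -1;0 0 -0.131 1 0.85 0.15 -1"

```text
time: 11.82
eef_pos: [0.537, 0.1294, 0.276]
tcp_rot: [0.198, 0.98, -0.001, -0.004]
contact_force: [-0.5, 0.4, -3.1]
opening: 0.146
finger_force: 33.5
```

```bash
python3 - <<'E'
from mv import *
st();rows((mw(-.05,.155,.25),157.26),(mw(0,.155,.119),157.26))
E
```

```text
t 11.825 pos [0.537  0.1294 0.276 ] mount [-0.0559  0.0439  0.276 ] yaw 157.14 F [-0.5  0.4 -3.1] tq [0.11 0.03 0.01] op 12.5 ff 33.5 q [ 0.05 -0.    1.84  0.    1.31 -1.12]
[-0.001, -0.001, -0.0, -0.029, 0.556, 0.128]
[-0.001, -0.001, -0.0, -0.284, 0.559, 0.781]
```

Emit:
send_rows --moves "0 0 0 -0.03 0.25 0 -1;0 0 0 -0.1 0.45 0.1 -1;0 0 0 -0.2 0.56 0.3 -1;0 0 0 -0.284 0.56 0.5 -1;0 0 0 -0.284 0.56 0.7 -1;0 0 0 -0.284 0.56 0.78 -1;0 0 0 -0.284 0.56 0.78 -1;0 0 0 -0.284 0.56 0.78 -1"

```text
time: 12.82
eef_pos: [0.6333, 0.2109, 0.1277]
tcp_rot: [0.197, 0.98, 0.001, 0.002]
contact_force: [-0.1, -0.5, -1.3]
opening: 0.145
finger_force: 33.5
```

```bash
python3 - <<'E'
from mv import *
st();snap('wrist','w6');snap('scene','s6')
# where are shank edges: columns of grey values across the shank, and receiver corners
g=cv2.cvtColor(cv2.imread('pics/w6.png'),6)
s=ctrl.get_state();p=s['eef_pos']
for nm,q in (('rec +y top -x corner',mw(-.04,.022,.124)),('rec+x',mw(.04,.022,.124)),('bar edge -',mw(-.06,.013,.114)),('hole',mw(0,.022,.098)),('pin sh',mw(0,inm(p)[1]-.045,.0985)),('nose',mw(0,inm(p)[1]-.102,.0985))):
  print(nm,proj('w6',q).round(1),proj('s6',q).round(1))
for u in(160,180,200): print(u,g[215:275:2,u])
E
```

```text
t 12.825 pos [0.6333 0.2109 0.1277] mount [0.0014 0.1562 0.1277] yaw 157.24 F [-0.1 -0.5 -1.3] tq [ 0.05  0.01 -0.02] op 12.4 ff 33.5 q [ 0.17  0.38  1.68 -0.    1.07 -1.  ]
rec +y top -x corner [ 31.3 185. ] [359.4 247.2]
rec+x [ 73.1 323.8] [317.  246.3]
bar edge - [ 20.2 140.3] [369.  248.9]
hole [ 91.2 238.5] [337.5 257.9]
pin sh [238.8 238.7] [339.9 289.5]
nose [144.4 238.8] [338.3 268.4]
160 [209 225 236 242 247 249 233 140 137 136 129 178 224 242 249 251 252 252
 252 250 239 151 142 155 135 135 155 141 120 150]
180 [140 143 141 140 144 143 140 142 140 141 135 183 227 243 249 251 252 252
 252 250 238 164 136 141 158 140 134 157 148 128]
200 [146 132 131 154 156 151 134 133 160 163 144 187 228 244 250 251 253 253
 253 250 235 141 158 135 132 158 141 122 154 148]
```

```bash
python3 - <<'E'
from mv import *
st();p=ctrl.get_state()['eef_pos']
print('pin x in mount', inm(atz('w6',180,247,p[2]-.0202)),inm(atz('w6',180,247,.1277-.0202)))
g=cv2.cvtColor(cv2.imread('pics/w6.png'),6)
for u in(5,15,25,35): print(u,'v150..200',g[150:214:2,u].tolist(),'v290..350',g[290:350:2,u].tolist(), [proj('w6',mw(x,y,.124)).round(1).tolist() for x,y in((-.04,.0),(.04,.0))])
for v in(215,230,260,290): print(v,g[v,30:110:2].tolist(), proj('w6',mw(0,.022,.124)).round(1))
rows((mw(0,.155,.119),157.26))
E
```

```text
t 12.925 pos [0.6334 0.2111 0.1279] mount [0.0015 0.1564 0.1279] yaw 157.26 F [-0.3  0.6 -2.4] tq [ 0.05 -0.02 -0.01] op 12.3 ff 33.5 q [ 0.17  0.38  1.68 -0.    1.07 -1.  ]
pin x in mount [0.00082898 0.07990813 0.10774152] [0.00095068 0.07978394 0.1075    ]
5 v150..200 [249, 249, 249, 249, 249, 249, 250, 250, 248, 80, 76, 111, 119, 122, 123, 110, 70, 110, 130, 133, 133, 133, 132, 130, 131, 131, 131, 128, 129, 129, 129, 128] v290..350 [124, 127, 123, 125, 123, 125, 127, 126, 127, 125, 117, 111, 77, 59, 63, 94, 137, 126, 143, 136, 119, 126, 138, 125, 118, 139, 141, 127, 84, 96] [[-15.0, 185.0], [33.7, 323.8]]
15 v150..200 [249, 249, 249, 249, 250, 249, 249, 249, 248, 99, 78, 121, 127, 131, 132, 122, 75, 106, 127, 127, 129, 127, 133, 133, 133, 133, 132, 132, 131, 131, 129, 128] v290..350 [124, 123, 123, 123, 123, 124, 124, 127, 127, 125, 125, 123, 125, 125, 120, 135, 146, 163, 232, 246, 250, 242, 166, 144, 128, 127, 142, 136, 106, 83] [[-15.0, 185.0], [33.7, 323.8]]
25 v150..200 [233, 238, 242, 246, 248, 249, 250, 249, 249, 132, 68, 116, 127, 127, 128, 122, 86, 106, 124, 125, 124, 125,
[... 693 characters left out ...]
 40, 45, 46, 45, 46, 44, 44, 43, 44, 42, 44, 42, 41, 43, 41, 44, 45] [ 53.8 260. ]
230 [114, 82, 64, 126, 126, 128, 126, 124, 60, 44, 42, 44, 44, 41, 44, 44, 44, 43, 41, 44, 43, 39, 42, 42, 42, 50, 225, 227, 137, 134, 129, 123, 122, 106, 87, 41, 43, 42, 43, 41] [ 53.8 260. ]
260 [130, 130, 133, 122, 123, 96, 64, 113, 125, 128, 124, 127, 71, 42, 46, 41, 41, 42, 44, 45, 42, 42, 40, 42, 42, 43, 41, 41, 42, 44, 42, 44, 44, 43, 43, 44, 41, 41, 41, 44] [ 53.8 260. ]
290 [124, 124, 126, 131, 129, 128, 128, 123, 125, 105, 72, 90, 125, 125, 125, 127, 82, 44, 44, 45, 41, 42, 42, 42, 43, 40, 42, 44, 42, 43, 42, 42, 41, 44, 45, 42, 43, 50, 105, 127] [ 53.8 260. ]
[0.0, 0.001, -0.0, 0.007, -0.007, 0.045]
```

```bash
python3 - <<'E'
from mv import *
rows((mw(-.0016,.150,.1172),157.26),(mw(-.0016,.130,.1172),157.26))
g=cv2.cvtColor(cv2.imread('pics/s6.png'),6)
p=inm(ctrl.get_state()['eef_pos'])
for y,r in((.052-.045,.019),(.044-.045,.022)):
  for a in(-90,-60,-120,-30,-150): a=np.radians(a);print(proj('s6',mw(p[0]+.0015+r*np.cos(a),p[1]+y,p[2]-.0202+r*np.sin(a))).round(1),end=' ')
print()
for u in(330,335,340,345,350): print(u,g[262:312,u].tolist())
for v in (285,295): print(v,g[v,310:375].tolist())
E
```

```text
[0.0, 0.001, -0.0, 0.015, -0.032, 0.054]
[0.0, 0.001, -0.0, 0.015, -0.132, 0.053]
[339.4 316.1] [333.6 314.8] [345.4 315.1] [329.4 311.5] [350.  311.9] [339.1 313.8] [332.4 312.4] [345.9 312.6] [327.7 308.6] [351.2 309. ] 
330 [92, 94, 96, 98, 94, 95, 101, 142, 177, 143, 90, 93, 95, 93, 81, 71, 65, 82, 94, 96, 95, 91, 95, 96, 97, 94, 88, 191, 255, 253, 187, 192, 190, 235, 253, 224, 130, 102, 87, 91, 132, 153, 170, 188, 180, 160, 178, 197, 204, 210]
335 [69, 69, 70, 68, 71, 69, 68, 67, 65, 66, 68, 69, 68, 69, 66, 67, 75, 107, 122, 101, 81, 77, 106, 115, 78, 69, 74, 91, 95, 68, 66, 117, 167, 176, 158, 148, 183, 211, 205, 177, 164, 182, 187, 187, 199, 209, 213, 212, 210, 211]
340 [70, 66, 67, 66, 64, 66, 67, 65, 66, 67, 93, 113, 109, 128, 134, 117, 157, 150, 108, 100, 84, 70, 67, 66, 68, 67, 67, 67, 66, 77, 82, 69, 67, 71, 65, 66, 67, 67, 66, 68, 66, 74, 75, 62, 114, 191, 216, 213, 213, 213]
345 [248, 255, 254, 254, 254, 254, 254, 254, 254, 254, 254, 254, 254, 255, 253, 239, 255, 255, 214, 194, 157, 114, 103, 99, 99, 118, 130, 99, 66, 85, 86, 72, 68, 66, 66, 65, 64, 67, 62, 65, 65, 63, 
[... 203 characters left out ...]
54, 94, 103, 255, 255, 255, 255, 233, 227, 222, 219, 216, 214, 214, 214, 208]
285 [199, 199, 199, 200, 198, 200, 198, 201, 202, 199, 198, 255, 255, 81, 91, 95, 96, 96, 96, 96, 96, 96, 94, 92, 112, 115, 63, 65, 65, 67, 66, 69, 65, 86, 103, 99, 98, 99, 101, 103, 86, 64, 69, 66, 64, 94, 170, 200, 199, 195, 196, 196, 198, 197, 193, 203, 217, 207, 135, 125, 190, 195, 185, 192, 193]
295 [244, 226, 223, 251, 255, 255, 212, 195, 197, 198, 197, 199, 199, 196, 196, 198, 196, 196, 195, 201, 235, 234, 155, 229, 246, 176, 152, 128, 79, 66, 71, 78, 80, 82, 72, 66, 63, 114, 157, 143, 134, 150, 183, 193, 255, 255, 233, 251, 255, 255, 255, 254, 254, 202, 191, 214, 220, 194, 100, 131, 194, 197, 187, 199, 199]
```

Emit:
send_rows --moves "0 0 0 0.015 -0.03 0.03 -1;0 0 0 0.015 -0.03 0.053 -1;0 0 0 0.015 -0.06 0.053 -1;0 0 0 0.015 -0.09 0.053 -1;0 0 0 0.015 -0.11 0.053 -1;0 0 0 0.015 -0.11 0.053 -1;0 0 0 0.015 -0.11 0.053 -1"

```text
time: 13.8
eef_pos: [0.6209, 0.1918, 0.1147]
tcp_rot: [0.197, 0.98, 0.0, 0.0]
contact_force: [-0.4, 0.2, -2.7]
opening: 0.147
finger_force: 33.4
```

```bash
python3 - <<'E'
from mv import *
st();snap('wrist','w7')
g=cv2.cvtColor(cv2.imread('pics/w7.png'),6);p=ctrl.get_state()['eef_pos']
for u in(150,180): print(u,g[225:270,u].tolist())
for v in(240,246,252): print(v,g[v,70:250:2].tolist())
print(proj('w7',mw(-.04,.022,.124)),proj('w7',mw(.04,.022,.124)))
for u in (10,25,40,55,70): print(u,'lo',g[170:205,u].tolist(),'hi',g[305:345,u].tolist())
st()
E
```

```text
t 13.8 pos [0.6209 0.1918 0.1147] mount [-0.0026  0.1338  0.1147] yaw 157.26 F [-0.4  0.2 -2.7] tq [ 0.13 -0.08  0.04] op 12.5 ff 33.4 q [ 0.14  0.36  1.73  0.    1.05 -1.03]
150 [44, 42, 42, 43, 42, 46, 43, 44, 43, 48, 73, 131, 173, 203, 224, 235, 242, 246, 249, 250, 251, 252, 252, 252, 253, 253, 252, 252, 251, 248, 240, 189, 101, 58, 55, 58, 61, 68, 70, 76, 81, 91, 131, 154, 152]
180 [154, 156, 161, 166, 173, 183, 197, 206, 218, 220, 187, 162, 183, 209, 227, 237, 244, 247, 249, 251, 251, 253, 253, 253, 253, 253, 252, 251, 250, 247, 238, 194, 149, 139, 138, 140, 136, 138, 133, 127, 146, 152, 137, 129, 135]
240 [51, 43, 43, 43, 42, 43, 42, 41, 41, 43, 45, 42, 42, 46, 44, 43, 44, 41, 42, 45, 47, 62, 73, 72, 75, 57, 44, 45, 44, 41, 46, 122, 221, 230, 234, 234, 234, 234, 235, 235, 235, 235, 236, 235, 235, 236, 237, 236, 237, 237, 236, 237, 237, 236, 238, 237, 238, 238, 238, 238, 238, 239, 238, 238, 239, 239, 239, 239, 239, 239, 239, 239, 240, 240, 240, 240, 239, 240, 240, 240, 237, 144, 125, 123, 123, 123, 70, 207, 236, 237]
246 [105, 46, 43, 43, 41, 44, 41, 43, 44, 41, 43, 42, 44, 41, 
[... 2199 characters left out ...]
 128, 127, 126, 126, 125, 127, 126, 127, 127, 127, 124, 126, 124, 125, 127, 128, 127, 123, 125, 126, 125, 129, 124, 122, 125, 125, 123, 123, 121, 122, 125, 130, 114, 98]
70 lo [108, 108, 106, 108, 109, 106, 96, 76, 62, 62, 60, 58, 59, 53, 54, 48, 45, 44, 45, 42, 47, 43, 42, 45, 49, 51, 46, 45, 43, 42, 43, 44, 43, 43, 44] hi [113, 114, 117, 120, 122, 124, 123, 126, 125, 127, 127, 125, 129, 127, 127, 122, 128, 131, 129, 129, 131, 129, 129, 131, 129, 128, 130, 128, 127, 130, 127, 127, 128, 127, 129, 126, 125, 102, 76, 58]
t 13.85 pos [0.6209 0.1918 0.1147] mount [-0.0026  0.1338  0.1147] yaw 157.27 F [ 0.3 -0.2 -1.7] tq [ 0.1  -0.07 -0.02] op 12.3 ff 33.4 q [ 0.14  0.36  1.73  0.    1.05 -1.03]
```

```bash
python3 - <<'E'
from mv import *
print('pin',[inm(atz('w7',u,v,.0945)).round(4).tolist() for u,v in((150,246.1),(230,246.3),(131,246),(239,246))])
print('rec',[inm(atz('w7',u,v,.124)).round(4).tolist() for u,v in((57,198),(97,342.3))])
print('mark px',proj('w7',mw(0,.022,.098)),proj('w7',mw(0,.022,.045)))
g=cv2.cvtColor(cv2.imread('pics/w7.png'),6)
G=g[215:270,96:134];
for r in range(0,55,2): print(215+r,' '.join('%3d'%a for a in G[r,::2]))
rows((mw(-.0026,.125,.1172),157.26))
E
```

```text
pin [[-0.0035, 0.0401, 0.0945], [-0.0034, 0.086, 0.0945], [-0.0036, 0.0292, 0.0945], [-0.0036, 0.0912, 0.0945]]
rec [[-0.0413, 0.022, 0.124], [0.0365, 0.0222, 0.124]]
mark px [115.76128754 254.53726467] [162.97865209 220.43791897]
215  41  45  45  44  46  45  46  48  43  45  40  40  42  42  43  46  46  45  44
217  41  42  45  44  45  44  45  45  44  41  42  43  43  43  43  44  44  45  44
219  41  45  44  45  44  43  45  44  43  43  42  41  44  44  41  46  44  45  44
221  45  44  42  44  45  41  39  45  45  44  42  43  44  43  39  42  48  45  48
223  42  42  44  43  47  44  46  43  47  42  44  42  44  45  42  44  46  47  44
225  44  41  43  43  45  46  42  43  44  44  45  43  44  41  42  45  45  46  46
227  45  41  43  45  44  45  45  45  45  44  44  42  43  44  43  40  45  44  45
229  45  42  43  43  43  43  45  42  46  43  45  44  42  44  46  41  46  44  47
231  47  44  43  44  43  46  44  41  47  44  43  44  44  43  45  43  46  45  46
233  45  42  42  42  43  45  45  46  44  45  43  43  43  45  46  43  43  45  46
235  44  47  41  41  43  45  43  43  43  44  41  45  42  44  44  42  
[... 708 characters left out ...]
95  45  43  42  45 205
255  43  45  43  43 222 230 159 118 123 124 125 117  98  76  42  42  45  44  56
257  45  44  43  42 179 204 116 108 112 114 118 110  87  60  41  43  42  45  45
259  43  44  42  46 122 140  96  98  98 100 104  92  79  45  43  44  41  40  44
261  43  43  43  46  58  84  78  81  82  83  84  76  55  43  42  43  44  42  42
263  42  44  44  44  44  55  59  63  61  59  58  56  45  44  44  44  44  41  41
265  46  44  43  43  42  42  44  46  48  47  45  41  47  44  43  41  45  44  40
267  43  42  43  44  46  44  44  42  44  42  44  43  44  42  44  42  43  43  42
269  43  44  43  41  43  43  43  40  47  45  40  46  47  43  45  44  42  46  43
[0.0, 0.0, 0.0, -0.0, -0.044, -0.013]
```

```bash
python3 - <<'E'
from mv import *
g=cv2.cvtColor(cv2.imread('pics/w7.png'),6)
m=(g[236:268,100:126]>62).astype(np.uint8);c=max(cv2.findContours(m,0,1)[0],key=cv2.contourArea)
e=cv2.fitEllipse(c);print(e);u,v=e[0][0]+100.5,e[0][1]+236.5
o,d=ray('w7',u,v);om=inm(o);dm=inm(o+d)-om;t=(.022-om[1])/dm[1];print(u,v,om+t*dm)
p=np.array([[proj('w7',mw(.007*np.cos(a),.022,.098+.007*np.sin(a)))] for a in np.linspace(0,6.2,30)],np.float32);print(cv2.fitEllipse(p))
E
```

```text
((13.108354568481445, 15.56539249420166), (19.388254165649414, 24.47591781616211), 24.652982711791992)
113.60835456848145 252.06539249420166 [-0.0021593   0.022       0.09916056]
((115.38739013671875, 254.64297485351562), (16.60198974609375, 25.59002685546875), 13.107027053833008)
```

Emit:
send_rows --moves "0 0 0 -0.006 0 -0.015 -1;0 0 0 -0.006 0 -0.015 -1;0 0 0 -0.006 -0.01 -0.015 -1;0 0 0 -0.006 -0.02 -0.015 -1;0 0 0 -0.006 -0.03 -0.015 -1;0 0 0 -0.006 -0.035 -0.015 -1;0 0 0 -0.006 -0.04 -0.015 -1"

```text
time: 14.72
eef_pos: [0.6188, 0.1838, 0.1175]
tcp_rot: [0.197, 0.98, -0.0, 0.0]
contact_force: [0.3, 0.4, -1.7]
opening: 0.151
finger_force: 33.5
```

```bash
python3 - <<'E'
from mv import *
st()
E
```

```text
t 14.725 pos [0.6188 0.1838 0.1175] mount [-0.0015  0.1256  0.1175] yaw 157.26 F [ 0.3  0.4 -1.7] tq [ 0.15 -0.01 -0.01] op 12.8 ff 33.5 q [ 0.13  0.35  1.74 -0.    1.05 -1.04]
```

Emit:
send_rows --moves "0 0 0 0 -0.007 0 -1;0 0 0 0 -0.014 0 -1;0 0 0 0 -0.021 0 -1"

```text
time: 15.1
eef_pos: [0.6172, 0.1799, 0.1175]
tcp_rot: [0.197, 0.98, 0.0, 0.0]
contact_force: [1.3, 0.1, -2.8]
opening: 0.15
finger_force: 33.5
```

Emit:
send_rows --moves "0 0 0 0 -0.006 0 -1;0 0 0 0 -0.012 0 -1"

```text
time: 15.35
eef_pos: [0.6172, 0.1792, 0.1182]
tcp_rot: [0.198, 0.98, 0.002, 0.001]
contact_force: [3.2, 6.0, -1.9]
opening: 0.147
finger_force: 33.0
```

Emit:
send_rows --moves "0 0 0 0 0.008 -0.002 -1;0 0 0 0 0.008 -0.008 -1;0 0 0 0 0.002 -0.008 -1;0 0 0 0 -0.006 -0.008 -1;0 0 0 0 -0.012 -0.008 -1;0 0 0 0 -0.018 -0.008 -1"

```text
time: 16.1
eef_pos: [0.6171, 0.1783, 0.1207]
tcp_rot: [0.198, 0.98, 0.005, 0.003]
contact_force: [6.9, 14.4, -3.4]
opening: 0.146
finger_force: 34.5
```

```bash
python3 - <<'E'
from mv import *
st()
E
```

```text
t 16.1 pos [0.6171 0.1783 0.1207] mount [-0.0009  0.1198  0.1207] yaw 157.13 F [ 6.9 14.4 -3.4] tq [ 2.67 -1.11 -0.07] op 12.4 ff 34.5 q [ 0.12  0.33  1.76  0.01  1.04 -1.06]
```

Emit:
send_rows --moves "0 0 0 0 0.008 0 -1;0 0 0 0 0.01 0.006 -1;0 0 0 0 0.01 0.006 -1"

```text
time: 16.48
eef_pos: [0.6171, 0.1788, 0.1191]
tcp_rot: [0.198, 0.98, 0.003, 0.002]
contact_force: [2.5, 9.4, -3.4]
opening: 0.151
finger_force: 33.5
```

```bash
python3 - <<'E'
from mv import *
st();snap('wrist','w8')
g=cv2.cvtColor(cv2.imread('pics/w8.png'),6)
print('mark',proj('w8',mw(0,.022,.098)),'nose if ax',[proj('w8',mw(-.002,y,.0985)).round(1).tolist() for y in(.022,.018,.03)])
for v in range(226,284,2): print(v,' '.join('%3d'%a for a in g[v,96:156:2]))
E
```

```text
t 16.475 pos [0.6171 0.1788 0.1191] mount [-0.0011  0.1203  0.1191] yaw 157.2 F [ 2.5  9.4 -3.4] tq [ 1.73 -0.76 -0.05] op 12.8 ff 33.5 q [ 0.12  0.34  1.75  0.01  1.04 -1.05]
mark [142.54330372 249.30206733] nose if ax [[141.4, 246.6], [134.4, 246.6], [155.4, 246.5]]
226 134 132 130  51  46  44  44  45  46  45  44  46  42  42  43  45  42  44  45  45  45  47  47  44  44  44  45  44  44  48
228 131 131 130  62  45  44  43  46  43  45  46  44  44  47  44  47  44  43  45  45  45  46  43  46  44  46  46  43  43  46
230 132 134 134  77  47  43  46  45  46  42  45  45  43  45  45  45  46  46  43  46  49  46  48  43  45  45  45  44  46  48
232 133 131 133  96  46  43  46  41  45  44  43  45  45  43  44  44  43  43  46  44  45  41  47  45  45  41  44  43  45  45
234 132 132 132 110  49  45  44  43  45  45  45  43  43  45  43  44  44  45  45  45  45  46  60  79  76  72  74  75  73  76
236 130 134 134 129  52  43  42  43  45  44  44  45  43  43  45  45  43  44  45  45  84 134 162 177 177 177 178 177 177 176
238 132 131 134 133  62  44  42  43  45  43  44  44  44  45  43  43  44  44  42  80 197
[... 2064 characters left out ...]
  43  43  41  43  45  43  42  46  44  46  45  44  47  46  45  47  45  44  42  48
274 119  86  90 131 131 130 132 132  53  45  43  44  46  47  43  44  44  43  43  44  44  46  45  42  42  46  43  44  45  46
276 123  96  72 129 128 129 128 130  67  42  44  44  44  44  46  46  45  42  43  43  40  45  44  44  43  42  46  44  44  47
278 128 102  67 122 130 132 130 134  80  45  41  46  46  43  45  45  44  42  45  44  46  44  44  45  43  46  46  43  45  45
280 128 109  72 117 133 129 129 133 100  46  41  44  43  45  45  42  43  43  45  47  43  43  45  48  45  44  45  45  43  44
282 131 115  80 102 130 129 131 131 122  49  45  42  45  41  44  44  44  44  42  42  43  45  43  43  44  41  46  43  47  43
```

Emit:
send_rows --moves "0 0 0 0 0.012 0 -1;0 0 0 -0.006 0.012 0 -1;0 0 0 -0.006 0.008 0 -1;0 0 0 -0.006 0.002 0 -1;0 0 0 -0.006 -0.004 0 -1;0 0 0 -0.006 -0.008 0 -1"

```text
time: 17.27
eef_pos: [0.6179, 0.178, 0.1195]
tcp_rot: [0.199, 0.98, 0.005, 0.002]
contact_force: [4.7, 14.0, -2.2]
opening: 0.146
finger_force: 33.2
```

```bash
python3 - <<'E'
from mv import *
st()
E
```

```text
t 17.275 pos [0.6179 0.178  0.1195] mount [-1.000e-04  1.199e-01  1.195e-01] yaw 157.1 F [ 4.7 14.  -2.2] tq [ 2.57 -0.88 -0.19] op 12.4 ff 33.2 q [ 0.12  0.34  1.75  0.01  1.04 -1.06]
```

Emit:
send_rows --moves "0 0 0 0 0.01 0 -1;0 0 0 0 0.026 0 -1;0 0 0 0 0.026 0 -1"

```text
time: 17.65
eef_pos: [0.618, 0.1791, 0.1178]
tcp_rot: [0.197, 0.98, -0.0, -0.0]
contact_force: [-0.0, 3.1, -1.3]
opening: 0.152
finger_force: 33.2
```

Emit:
send_rows --moves "0 0 0 0.008 0 0 -1;0 0 0 0.016 0 0 -1;0 0 0 0.016 0 0 -1"

```text
time: 18.02
eef_pos: [0.6158, 0.1802, 0.1183]
tcp_rot: [0.197, 0.98, 0.0, 0.001]
contact_force: [3.1, 2.1, -2.9]
opening: 0.149
finger_force: 33.6
```

Emit:
send_rows --moves "0 0 0 -0.01 0 0 -1;0 0 0 -0.02 0 0 -1;0 0 0 -0.032 0 0 -1;0 0 0 -0.032 0 0 -1"

```text
time: 18.52
eef_pos: [0.6205, 0.1772, 0.1172]
tcp_rot: [0.197, 0.98, -0.001, -0.001]
contact_force: [-0.0, 0.7, -2.5]
opening: 0.15
finger_force: 34.2
```

Emit:
send_rows --moves "0 0 0 0.016 0 -0.006 -1;0 0 0 0.016 0 -0.014 -1;0 0 0 0.016 0 -0.014 -1"

```text
time: 18.9
eef_pos: [0.6179, 0.1786, 0.1203]
tcp_rot: [0.197, 0.98, -0.001, -0.0]
contact_force: [0.1, -2.5, -5.4]
opening: 0.148
finger_force: 37.5
```

Emit:
send_rows --moves "0 0 0 0 0 0.01 -1;0 0 0 0 0 0.02 -1;0 0 0 0 0 0.028 -1;0 0 0 0 0 0.028 -1"

```text
time: 19.4
eef_pos: [0.618, 0.1793, 0.115]
tcp_rot: [0.197, 0.98, -0.0, -0.0]
contact_force: [0.2, -1.1, -1.6]
opening: 0.148
finger_force: 33.5
```

```bash
python3 - <<'E'
from mv import *
st()
E
```

```text
t 19.4 pos [0.618  0.1793 0.115 ] mount [-0.0004  0.1212  0.115 ] yaw 157.27 F [ 0.2 -1.1 -1.6] tq [ 0.12 -0.07  0.  ] op 12.6 ff 33.5 q [ 0.12  0.35  1.75  0.    1.04 -1.05]
```

Emit:
send_rows --moves "0 0 0 0 0 0.007 -1;0 0 0 0 0 0.014 -1;0 0 0 0 0 0.014 -1"

```text
time: 19.77
eef_pos: [0.6182, 0.1793, 0.1124]
tcp_rot: [0.197, 0.98, 0.0, 0.0]
contact_force: [0.3, 0.4, -2.2]
opening: 0.146
finger_force: 33.2
```

Emit:
send_rows --moves "0 0 0 -0.01 0 -0.014 -1;0 0 0 -0.02 0 -0.014 -1;0 0 0 -0.025 0 -0.014 -1;0 0 0 -0.025 0 -0.014 -1"

```text
time: 20.27
eef_pos: [0.6228, 0.1771, 0.1151]
tcp_rot: [0.197, 0.98, -0.0, 0.0]
contact_force: [0.5, 0.3, -2.0]
opening: 0.148
finger_force: 33.4
```

```bash
python3 - <<'E'
from mv import *
st()
E
```

```text
t 20.275 pos [0.6228 0.1771 0.1151] mount [0.0048 0.121  0.1151] yaw 157.26 F [ 0.5  0.3 -2. ] tq [ 0.13 -0.05  0.06] op 12.6 ff 33.4 q [ 0.12  0.36  1.74 -0.    1.05 -1.05]
```

```bash
cat > look.py <<'E'
from mv import *
def look(n):
    st();snap('wrist',n);g=cv2.cvtColor(cv2.imread(f'pics/{n}.png'),6)
    for u in(150,170,190,210):
        c=g[215:290,u].astype(int);k=np.where(c>190)[0];k=k[np.abs(k-np.median(k))<15];print(u,215+k.min(),215+k.max(),end=' | ')
    print('mark',proj(n,mw(0,.022,.098)).round(1))
    for v in range(224,280,2): print(v,' '.join('%3d'%a for a in g[v,104:160:2]))
E
python3 -c "
from look import *
look('w9')"
```

```text
t 20.275 pos [0.6228 0.1771 0.1151] mount [0.0048 0.121  0.1151] yaw 157.26 F [ 0.5  0.3 -2. ] tq [ 0.13 -0.05  0.06] op 12.6 ff 33.4 q [ 0.12  0.36  1.74 -0.    1.05 -1.05]
150 238 255 | 170 238 256 | 190 225 253 | 210 237 257 | mark [136.3 242.3]
224  43  45  43  47  43  43  43  47  45  47  45  45  46  43  44  46  43  48  45  45  42  45  43  47  47  48  44 101
226  44  42  44  41  42  44  43  44  46  44  44  44  47  45  45  48  50  45  45  44  45  45  44  50  47  45  45  85
228  42  44  45  45  44  42  45  43  45  47  43  45  46  45  67  75  73  73  49  45  46  43  44  46  49  46  47  64
230  45  43  43  45  46  44  42  43  44  43  44  44  53 102 115 107 101  94  82  45  45  43  45  49  45  47  47  57
232  45  45  45  43  44  43  44  44  45  41  42  46 104 135 130 123 121 117  97  60  43  41  43  46  47  45  46  52
234  43  41  43  46  42  44  41  44  46  43  43 100 158 138 137 132 127 128 108  75  47  47  46  46  49  50  47  51
236  45  44  44  44  47  43  44  47  43  42  45 188 184 139 137 129 131 135 141 136 130 132 133 133 135 135 134 135
238  43  42  41  45  44  41  42  45  43
[... 1696 characters left out ...]
  49
268  48  45  41  41  43  44  44  44  45  45  42  43  45  44  45  47  43  45  45  45  42  45  44  43  43  45  46  47
270  57  48  45  42  44  44  46  43  46  48  43  44  47  46  43  46  41  48  46  45  44  43  43  45  42  43  48  47
272  67  46  43  44  45  43  43  45  45  44  46  45  44  44  45  45  47  44  42  47  45  41  45  42  45  45  43  48
274  86  44  42  45  43  43  43  45  47  44  44  45  44  42  42  47  44  45  45  46  45  44  42  42  44  43  46  45
276 101  45  45  44  44  45  43  42  44  44  45  45  44  42  45  43  45  46  45  45  42  40  44  43  43  44  47  49
278 126  49  47  46  44  44  44  47  42  44  43  43  43  44  43  43  43  45  43  46  41  45  45  46  43  43  45  46
```

Emit:
send_rows --moves "0 0 0 0 0.006 0 -1;0 0 0 0.01 0.006 0 -1;0 0 0 0.0185 0.006 0 -1;0 0 0 0.0185 0.006 0 -1;0 0 0 0.0185 0 0 -1;0 0 0 0.0185 -0.006 0 -1;0 0 0 0.0185 -0.012 0 -1;0 0 0 0.0185 -0.018 0 -1"

```text
time: 21.32
eef_pos: [0.6179, 0.1752, 0.1151]
tcp_rot: [0.197, 0.98, -0.0, 0.0]
contact_force: [0.2, 0.1, -2.2]
opening: 0.148
finger_force: 33.5
```

```bash
python3 -c "
from look import *
look('w10')"
```

```text
t 21.325 pos [0.6179 0.1752 0.1151] mount [0.001  0.1174 0.1151] yaw 157.26 F [ 0.2  0.1 -2.2] tq [ 0.1  -0.09  0.03] op 12.6 ff 33.5 q [ 0.12  0.35  1.75 -0.    1.04 -1.06]
150 238 255 | 170 238 256 | 190 238 256 | 210 237 260 | mark [144.1 248.4]
224  43  45  40  45  45  45  44  42  42  41  44  45  44  45  45  45  44  46  47  44  44  44  42  45  43  44  47  46
226  46  45  45  45  45  45  46  45  44  45  42  44  45  42  45  45  46  46  43  45  43  44  43  45  44  44  45  47
228  45  44  45  46  44  43  45  44  44  42  47  46  45  43  43  46  46  45  45  46  44  45  44  46  45  45  48  50
230  48  47  43  43  46  44  44  44  43  45  46  44  45  45  45  45  42  44  46  46  45  43  42  43  44  43  48  48
232  53  47  43  46  47  46  45  40  43  42  45  46  43  45  45  43  44  43  46  48  50  43  45  46  46  46  47  46
234  62  44  46  44  46  44  43  44  44  44  44  45  46  43  44  44  45  49  69  77  74  75  49  47  45  47  49  50
236  79  45  43  44  46  45  45  44  43  43  44  43  45  44  43  42  52 113 137 142 139 139 136 135 135 136 137 139
238  97  44  46  46  47  46  45  43  44
[... 1696 characters left out ...]
  44
268 131 131 132 106  49  48  45  44  46  45  44  45  46  44  43  44  46  43  46  46  47  45  48  46  44  45  45  41
270 132 130 132 128  50  45  41  43  45  44  44  46  45  46  42  44  44  44  44  47  47  44  46  43  45  45  45  45
272 131 132 133 131  62  47  44  43  42  43  45  47  46  44  43  46  43  44  42  46  46  45  44  48  44  44  42  44
274 130 132 131 133  76  45  46  44  43  43  45  45  46  43  44  43  45  44  44  48  44  44  46  44  44  43  44  44
276 132 132 132 132 100  47  44  43  44  44  43  43  43  43  43  44  42  43  45  46  45  45  45  43  45  46  44  46
278 130 132 129 133 112  47  46  43  44  44  45  44  44  46  42  43  44  43  44  45  46  44  46  45  43  43  44  44
```

Emit:
send_rows --moves "0 0 0 0 -0.01 0 -1;0 0 0 0 -0.02 0 -1;0 0 0 0 -0.03 0 -1;0 0 0 0 -0.04 0 -1"

```text
time: 21.88
eef_pos: [0.6148, 0.1679, 0.1151]
tcp_rot: [0.197, 0.98, 0.0, -0.0]
contact_force: [-0.3, 1.0, -2.4]
opening: 0.145
finger_force: 33.5
```

Emit:
send_rows --moves "0 0 0 0 -0.01 0 -1;0 0 0 0 -0.02 0 -1;0 0 0 0 -0.03 0 -1"

```text
time: 22.25
eef_pos: [0.6125, 0.1623, 0.1152]
tcp_rot: [0.197, 0.98, 0.0, 0.0]
contact_force: [-0.9, 0.1, -1.7]
opening: 0.149
finger_force: 33.5
```

Emit:
send_rows --moves "0 0 0 0 -0.01 0 -1;0 0 0 0 -0.02 0 -1;0 0 0 0 -0.03 0 -1;0 0 0 0 -0.04 0 -1;0 0 0 0 -0.05 0 -1"

```text
time: 22.88
eef_pos: [0.6086, 0.1531, 0.1151]
tcp_rot: [0.197, 0.98, -0.0, -0.0]
contact_force: [1.0, 0.7, -2.8]
opening: 0.149
finger_force: 33.5
```

Emit:
send_rows --moves "0 0 0 0 -0.01 0 -1;0 0 0 0 -0.02 0 -1;0 0 0 0 -0.03 0 -1;0 0 0 0 -0.04 0 -1;0 0 0 0 -0.05 0 -1"

```text
time: 23.5
eef_pos: [0.6048, 0.1439, 0.1152]
tcp_rot: [0.197, 0.98, 0.0, 0.0]
contact_force: [0.3, -0.4, -2.8]
opening: 0.144
finger_force: 33.5
```

```bash
python3 -c "
from look import *
st()"
```

```text
t 23.5 pos [0.6048 0.1439 0.1152] mount [0.001  0.0834 0.1152] yaw 157.27 F [ 0.3 -0.4 -2.8] tq [ 0.13 -0.01  0.03] op 12.2 ff 33.5 q [ 0.07  0.31  1.81  0.    1.03 -1.1 ]
```

Emit:
send_rows --moves "0 0 0 0 -0.01 0 -1;0 0 0 0 -0.02 0 -1;0 0 0 0 -0.03 0 -1;0 0 0 0 -0.04 0 -1;0 0 0 0 -0.05 0 -1;0 0 0 0 -0.06 0 -1"

```text
time: 24.25
eef_pos: [0.6001, 0.1328, 0.1151]
tcp_rot: [0.197, 0.98, 0.0, -0.0]
contact_force: [0.5, -0.4, -1.6]
opening: 0.149
finger_force: 33.5
```

Emit:
send_rows --moves "0 0 0 0 -0.006 0 -1;0 0 0 0 -0.012 0 -1;0 0 0 0 -0.018 0 -1"

```text
time: 24.62
eef_pos: [0.5987, 0.1296, 0.1152]
tcp_rot: [0.197, 0.98, 0.0, -0.0]
contact_force: [0.8, 0.8, -2.4]
opening: 0.142
finger_force: 33.4
```

Emit:
send_rows --moves "0 0 0 0 -0.006 0 -1;0 0 0 0 -0.012 0 -1"

```text
time: 24.88
eef_pos: [0.5978, 0.1274, 0.1152]
tcp_rot: [0.197, 0.98, 0.0, 0.0]
contact_force: [0.4, 0.4, -1.1]
opening: 0.149
finger_force: 33.4
```

Emit:
send_rows --moves "0 0 0 0 -0.006 0 -1;0 0 0 0 -0.012 0 -1"

```text
time: 25.12
eef_pos: [0.5974, 0.126, 0.1155]
tcp_rot: [0.198, 0.98, 0.001, 0.001]
contact_force: [1.5, 5.1, -2.5]
opening: 0.143
finger_force: 33.3
```

Emit:
send_rows --moves "0 0 0 0 -0.006 0 -1;0 0 0 0 -0.012 0 -1"

```text
time: 25.38
eef_pos: [0.5974, 0.1257, 0.1158]
tcp_rot: [0.198, 0.98, 0.004, 0.002]
contact_force: [4.1, 10.6, -3.8]
opening: 0.149
finger_force: 32.5
```

```bash
python3 -c "
from look import *
st()"
```

```text
t 25.375 pos [0.5974 0.1257 0.1158] mount [0.0012 0.0637 0.1158] yaw 157.14 F [ 4.1 10.6 -3.8] tq [ 1.98 -0.82 -0.11] op 12.7 ff 32.5 q [ 0.04  0.28  1.84  0.01  1.02 -1.14]
```

Emit:
send_rows --moves "0 0 0 0 0.008 0 -1;0 0 0 0 0.008 0 -0.6;0 0 0 0 0.008 0 -0.35;0 0 0 0 0.008 0 -0.3;0 0 0 0 0.008 0 -0.3;0 0 0 0 0.008 0 -0.3"

```text
time: 26.12
eef_pos: [0.5965, 0.1241, 0.1151]
tcp_rot: [0.197, 0.98, -0.0, -0.0]
contact_force: [0.1, 0.9, 0.9]
opening: 0.356
finger_force: 0.0
```

```bash
python3 -c "
from look import *
st()"
```

```text
t 26.125 pos [0.5965 0.1241 0.1151] mount [0.0011 0.062  0.1151] yaw 157.26 F [0.1 0.9 0.9] tq [-0.03  0.02 -0.05] op 30.3 ff 0.0 q [ 0.04  0.28  1.84 -0.    1.02 -1.13]
```

Emit:
send_rows --moves "0 0 0 0 0.01 -0.03 -0.3;0 0 0 0 0.01 -0.1 -0.3;0 0 0 0 0.01 -0.25 -0.3;0 0 0 0 0.01 -0.45 -0.3;0 0 0 0 0.01 -0.6 -0.3;0 0 0 0 0.01 -0.6 -0.3;0 0 0 0 0.01 -0.6 -0.3"

```text
time: 27.0
eef_pos: [0.5969, 0.1263, 0.2346]
tcp_rot: [0.197, 0.98, -0.0, -0.0]
contact_force: [-0.6, 0.2, -0.7]
opening: 0.351
finger_force: 0.0
```

```bash
python3 - <<'E'
from mv import *
st();snap('wrist','w11')
g=cv2.cvtColor(cv2.imread('pics/w11.png'),6)
for y in(0,.006,.038,.044,.05,.057): print(y,proj('w11',mw(.001,.022+y,.098)).round(1))
e=proj('w11',mw(.001,.022,.124));print('edge',e)
v=int(proj('w11',mw(.001,.03,.098))[1]);u0=int(e[0])-12
for d in(-14,-8,-4,0,4): print(v+d,u0,g[v+d,u0:u0+120:2].tolist())
E
```

```text
t 27.0 pos [0.5969 0.1263 0.2346] mount [0.0006 0.0641 0.2346] yaw 157.27 F [-0.6  0.2 -0.7] tq [-0.02 -0.06 -0.02] op 29.8 ff 0.0 q [ 0.04  0.15  1.75 -0.    1.24 -1.13]
0 [269.5 193.3]
0.006 [275.7 193.3]
0.038 [308.8 193.4]
0.044 [315.  193.4]
0.05 [321.2 193.4]
0.057 [328.4 193.4]
edge [265.22753281 201.37353096]
179 253 [134, 106, 132, 134, 131, 48, 45, 46, 45, 62, 247, 251, 145, 140, 139, 136, 140, 142, 145, 134, 104, 161, 160, 161, 161, 161, 152, 126, 142, 140, 139, 137, 139, 210, 251, 251, 226, 132, 129, 130, 132, 131, 133, 129, 128, 131, 133, 139, 136, 93, 97, 100, 102, 100, 97, 92, 93, 95, 94, 98]
185 253 [132, 108, 132, 133, 128, 51, 50, 108, 115, 107, 80, 236, 148, 141, 139, 139, 138, 146, 145, 136, 101, 137, 134, 130, 126, 125, 122, 156, 208, 204, 177, 152, 152, 198, 254, 255, 250, 154, 154, 155, 153, 157, 155, 157, 154, 151, 155, 161, 96, 88, 90, 92, 96, 100, 98, 97, 97, 100, 96, 99]
189 253 [131, 113, 133, 133, 131, 57, 77, 161, 139, 134, 215, 250, 250, 250, 250, 250, 250, 250, 250, 250, 250, 250, 250, 250, 250, 250, 249, 162, 159, 154, 241, 251, 251, 227, 255, 255, 252, 144, 136, 133, 131, 127, 128, 127, 128, 129, 130, 131, 91, 84, 86, 85, 86, 89, 93, 92, 95, 101, 97, 98]
193 253 [130, 115, 125, 132, 132, 63, 113, 168, 138, 135, 226, 253, 253, 253, 253, 253, 253, 253, 253, 253, 253, 253, 253, 253, 253, 253, 252, 165, 167, 163, 243, 253, 253, 230, 255, 255, 253, 139, 127, 130, 131, 131, 136, 138, 142, 140, 150, 139, 94, 93, 98, 93, 93, 88, 85, 90, 92, 89, 88, 86]
197 253 [132, 118, 123, 133, 134, 66, 63, 135, 122, 125, 79, 133, 149, 151, 151, 149, 150, 155, 153, 145, 120, 146, 147, 146, 149, 151, 150, 156, 183, 179, 215, 208, 205, 216, 255, 255, 252, 160, 158, 155, 154, 155, 155, 151, 152, 145, 142, 101, 93, 93, 91, 89, 88, 89, 90, 92, 92, 89, 87, 85]
```

```bash
python3 -c "
from plant import ctrl
print(ctrl.sign_off())"
```

```text
the job is handed in; nothing more can be done
None
```

The bar is pushed home and the pin slid in until its shoulder met the receiver. After I let go, the button measured fully out in the wrist camera. I handed the job in at about 27 s. The sign-off gave no verdict, so I don't know how it was judged.

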